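# Oil the projector's roller bushes at the pump tray

### The arm

A 6-joint arm with a two-finger parallel gripper is mounted at the origin on the work surface. World frame = base frame: x ahead of the robot, y to its left, z up, the work surface at z = 0. Lengths are in mm, angles in rad, forces in N, time in s.
With the tool pointing down it reaches from about 350 to 975 mm from the base axis. Payload 4.9 kg.
Tool frame: the origin (TCP) lies at the very end of the fingers, on their centre line; the grasp point (between the pads) lies grip_depth behind it (grip_depth is the distance from the TCP to the grasp point, in mm); z points along the fingers, y is the direction in which the jaws open and shut (so a half turn about z gives the same grasp; the last joint's range is limited). The gripper opens to 85 mm and grips with 20 to 120 N. Pads are 22 mm wide; open, the fingers measure 114 mm over their backs; the gripper's body (76 mm by 85 mm) begins 54 mm behind the grasp point. The pads swing forward as they close: fully open they stand 13 mm farther back than shut.
Start: joints at [1.054, 0.053, 1.613, -0, 1.476, -0.119], TCP at [242.108, 576.182, 231.304] pointing down, gripper open.
Joint ranges: [-3.01, 3.01], [-1.01, 2.22], [0.06, 2.58], [-1.02, 4.17], [0.09, 2.62], [-3.14, 3.14]. Speed limits (rad/s): [2.57, 2.57, 3.14, 3.14, 3.14, 3.14].

### API

Orientations are given as a unit quaternion [x, y, z, w].
In Python, from plant import * gives the robot as it stands.
- The arm moves only by the tool drive_tool, never from a script. Its argument "series" is a list of rows, each a list of 4 numbers: the shift along the tool's x, y, z in cm, then the turn about the tool's z in degrees. A call has 1 to 5 rows; each row shifts and turns the commanded pose from where the row before left it, along the tool's axes as they then stand; what a row does not reach is not made up. A row lasts 1/10 s, in which the tool goes at most 50 mm and 8.59 degrees, less where a joint would pass 70% of its speed; a pose out of reach is approached as far as the arm can. A call is refused whole if a number of a shift passes 5 or a number of a turn 8.59, either way. A call with a gripper value outside its range is refused whole. "jaw" is the finger opening in cm, from 0 to 8.54, set as the call begins (left out, the last holds). The fingers move at their own pace and stop on an object; "newtons" is the grip in N (left out, the last holds). Time passes only in rows, so rows that do not move let the fingers close. It gives the time, the measured TCP pose, the force and the opening at its end, in the units of the state.
- read_state(): the state, without advancing time (a new reading comes with each control period).
- camera(name): name is "scene" or "top" or "wrist"; returns the picture (420x560x3 uint8, blue, green, red); there is no depth.
- camera_params(name): a dict with "fx", "fy", "cx", "cy" (pixels), "R" (3x3) and "t" (3): a world point X has camera coordinates R X + t. Camera axes: x right, y down, z forward; pixel columns grow to the right and rows downward; lengths in mm; the calibration is good to about 2 mm. A picture is of the moment at which its call begins: read the wrist's pose just before it. camera_params takes no time and is no camera call; for the wrist camera it gives the pose at the moment of the call.
- sign_off(): hands the job in, once; it reports no verdict.
The state is a dict: "time": time; "qpos": joint angles; "joint_vel": joint speeds; "effort": joint torques, N m; "tool_pos": TCP position; "tool_rot": TCP orientation; "ft_force": force on the tool from outside, world axes, zero at the start; "ft_torque": the same for the moment, N m; "gripper_width": finger opening in mm.
Only numpy, scipy, OpenCV 4.12 (cv2) and the standard library are available. Lean on these libraries where they do the work, as an engineer would, in place of code of your own. Each camera call takes 0.05 s, during which the arm holds its last target. There are 200 camera calls.

### The job

Oil the loose bronze bushes lying on the shelf: draw the empty tray out from under the pump bottle's spout, stand every bush on its flange in a well of its own, push the tray fully home under the spout, press the bottle's sprung cap right down briefly and let it spring back, then draw the tray fully out again with all the bushes still standing in their wells. Never press the cap unless the tray is fully home, and leave the other things on the shelf where they are.

Things in the scene. Friction and masses are not known exactly. Their poses are not given: they have to be found in the camera images.
- bush0: Bronze flanged bush, one of 3 to 5 alike (None if absent): round flange 36 mm in diameter, 7 mm thick, with a round boss 22 mm in diameter on it, 28 mm high in all, 110 g, dark bore on top. Origin: centre of the flange's underside; z from flange to boss (up when it stands). Starts standing on its flange among the things on the right of the shelf; grip it by the boss.
- bush1: Bronze flanged bush, one of 3 to 5 alike (None if absent): round flange 36 mm in diameter, 7 mm thick, with a round boss 22 mm in diameter on it, 28 mm high in all, 110 g, dark bore on top. Origin: centre of the flange's underside; z from flange to boss (up when it stands). Starts standing on its flange among the things on the right of the shelf; grip it by the boss.
- bush2: Bronze flanged bush, one of 3 to 5 alike (None if absent): round flange 36 mm in diameter, 7 mm thick, with a round boss 22 mm in diameter on it, 28 mm high in all, 110 g, dark bore on top. Origin: centre of the flange's underside; z from flange to boss (up when it stands). Starts standing on its flange among the things on the right of the shelf; grip it by the boss.
- bush3: Bronze flanged bush, one of 3 to 5 alike (None if absent): round flange 36 mm in diameter, 7 mm thick, with a round boss 22 mm in diameter on it, 28 mm high in all, 110 g, dark bore on top. Origin: centre of the flange's underside; z from flange to boss (up when it stands). Starts standing on its flange among the things on the right of the shelf; grip it by the boss.
- bush4: Bronze flanged bush, one of 3 to 5 alike (None if absent): round flange 36 mm in diameter, 7 mm thick, with a round boss 22 mm in diameter on it, 28 mm high in all, 110 g, dark bore on top. Origin: centre of the flange's underside; z from flange to boss (up when it stands). Starts standing on its flange among the things on the right of the shelf; grip it by the boss.
- station: Fixed oiling station: a flat dark iron plate 10 mm high, 135 mm (x) by 400 mm (y, -285 to +115 mm), carrying the sliding tray; an amber pump bottle, 68 mm in diameter, is fixed behind it at x = +112, y = 0 mm. Origin: on the shelf, under the tray's centre when home. x points from tray to bottle, z up; the tray is drawn out along -y (the robot's right).
- tray (a joint): Slide of the steel tray, in m: 0 = home under the spout, 0.180 = fully drawn out (stops at both ends); starts at 0.02 to 0.12. 2 N of friction and some damping; stays where left. The tray is 119 mm (station x) by 176 mm (y) with 2 rows of 3 square wells, 57 mm apart, each 52 mm wide inside and 9 mm deep, walls 5 mm thick, their tops 25 mm above the shelf.
- tray_handle (a point): Centre of the top of the tray's handle, an upright round dark wooden post, 18 mm in diameter, 55 mm high, its top 73 mm above the shelf and its foot 18 mm; it stands on a lug at the tray's drawn-out end (station -y), 116 mm from the tray's centre, and moves with the tray.
- well0 (a point): Centre of the floor of well 0 of the tray (16 mm above the shelf); it moves with the tray. Wells 0 to 2 are the row nearer the robot, 3 to 5 the row nearer the bottle; 0 and 3 are nearest to the handle.
- well1 (a point): Centre of the floor of well 1 of the tray (16 mm above the shelf); it moves with the tray. Wells 0 to 2 are the row nearer the robot, 3 to 5 the row nearer the bottle; 0 and 3 are nearest to the handle.
- well2 (a point): Centre of the floor of well 2 of the tray (16 mm above the shelf); it moves with the tray. Wells 0 to 2 are the row nearer the robot, 3 to 5 the row nearer the bottle; 0 and 3 are nearest to the handle.
- well3 (a point): Centre of the floor of well 3 of the tray (16 mm above the shelf); it moves with the tray. Wells 0 to 2 are the row nearer the robot, 3 to 5 the row nearer the bottle; 0 and 3 are nearest to the handle.
- well4 (a point): Centre of the floor of well 4 of the tray (16 mm above the shelf); it moves with the tray. Wells 0 to 2 are the row nearer the robot, 3 to 5 the row nearer the bottle; 0 and 3 are nearest to the handle.
- well5 (a point): Centre of the floor of well 5 of the tray (16 mm above the shelf); it moves with the tray. Wells 0 to 2 are the row nearer the robot, 3 to 5 the row nearer the bottle; 0 and 3 are nearest to the handle.
- cap (a joint): Travel of the bottle's sprung cap, in m: 0 = up, 0.010 = right down. It begins to move at 2.5 N, needs 7.5 N to be right down, and springs back by itself.
- cap_top (a point): Centre of the flat top of the bottle's brass pump cap (36 mm in diameter), about 176 mm above the shelf when up; it moves with the cap. A brass spout, 8 mm thick, reaches from the cap 100 mm towards station -x over the home tray, its lowest point 130 mm above the shelf, and goes down with the cap.
- focus_knob: Bronze focusing knob, 48 mm in diameter, 38 mm high, origin at the centre of its underside. Bystander among the bushes.
- carbon_clamp: Steel carbon clamp, a U-shaped block 50 by 14 mm, 40 mm high, origin at the centre of its underside. Bystander among the bushes.
- stoneware_jar: Brown stoneware jar, 100 mm in diameter, 112 mm high, origin at the centre of its underside. Bystander.
- rewind_spindle: Cork-handled brass rewind spindle standing on its 60 mm foot, 115 mm high, origin at the centre of its underside. Bystander.
- film_can: Flat aluminium film can, 130 mm in diameter, 30 mm high, origin at the centre of its underside. Bystander.
- small_reel_can: Flat steel can, 90 mm in diameter, 22 mm high, origin at the centre of its underside. Bystander.

How it is judged (in metres and radians):
On the way, in this order (a step that is already met when the one before it is completed fails the run):
1. every bush stands in a well of its own and the tray is fully home (angle between each of bush0, bush1, bush2, bush3, bush4's own z axis and vertical below 0.15 rad and (distance between bush0 and well0 below 0.0155 m or distance between bush0 and well1 below 0.0155 m or distance between bush0 and well2 below 0.0155 m or distance between bush0 and well3 below 0.0155 m or distance between bush0 and well4 below 0.0155 m or distance between bush0 and well5 below 0.0155 m) and (distance between bush1 and well0 below 0.0155 m or distance between bush1 and well1 below 0.0155 m or distance between bush1 and well2 below 0.0155 m or distance between bush1 and well3 below 0.0155 m or distance between bush1 and well4 below 0.0155 m or distance between bush1 and well5 below 0.0155 m) and (distance between bush2 and well0 below 0.0155 m or distance between bush2 and well1 below 0.0155 m or distance between bush2 and well2 below 0.0155 m or distance between bush2 and well3 below 0.0155 m or distance between bush2 and well4 below 0.0155 m or distance between bush2 and well5 below 0.0155 m) and (distance between bush3 and well0 below 0.0155 m or distance between bush3 and well1 below 0.0155 m or distance between bush3 and well2 below 0.0155 m or distance between bush3 and well3 below 0.0155 m or distance between bush3 and well4 below 0.0155 m or distance between bush3 and well5 below 0.0155 m) and (distance between bush4 and well0 below 0.0155 m or distance between bush4 and well1 below 0.0155 m or distance between bush4 and well2 below 0.0155 m or distance between bush4 and well3 below 0.0155 m or distance between bush4 and well4 below 0.0155 m or distance between bush4 and well5 below 0.0155 m) and value of joint tray below 0.007 m), for 0.2 s.
2. the cap is pressed right down while the loaded tray is home (all of step 1 and value of joint cap above 0.0075 m), for 0.1 s.
3. the cap has sprung back up (value of joint cap below 0.002 m), for 0.2 s.
At the end, for the whole second after the job is handed in: The tray is drawn out to within 8 mm of its stop, the cap is up, and every bush is at rest, standing on its flange (within 0.15 rad of upright) on the floor of a well of its own, its origin within 15.5 mm of the well's centre (anywhere on the well's floor passes) (angle between each of bush0, bush1, bush2, bush3, bush4's own z axis and vertical below 0.15 rad and (distance between bush0 and well0 below 0.0155 m or distance between bush0 and well1 below 0.0155 m or distance between bush0 and well2 below 0.0155 m or distance between bush0 and well3 below 0.0155 m or distance between bush0 and well4 below 0.0155 m or distance between bush0 and well5 below 0.0155 m) and (distance between bush1 and well0 below 0.0155 m or distance between bush1 and well1 below 0.0155 m or distance between bush1 and well2 below 0.0155 m or distance between bush1 and well3 below 0.0155 m or distance between bush1 and well4 below 0.0155 m or distance between bush1 and well5 below 0.0155 m) and (distance between bush2 and well0 below 0.0155 m or distance between bush2 and well1 below 0.0155 m or distance between bush2 and well2 below 0.0155 m or distance between bush2 and well3 below 0.0155 m or distance between bush2 and well4 below 0.0155 m or distance between bush2 and well5 below 0.0155 m) and (distance between bush3 and well0 below 0.0155 m or distance between bush3 and well1 below 0.0155 m or distance between bush3 and well2 below 0.0155 m or distance between bush3 and well3 below 0.0155 m or distance between bush3 and well4 below 0.0155 m or distance between bush3 and well5 below 0.0155 m) and (distance between bush4 and well0 below 0.0155 m or distance between bush4 and well1 below 0.0155 m or distance between bush4 and well2 below 0.0155 m or distance between bush4 and well3 below 0.0155 m or distance between bush4 and well4 below 0.0155 m or distance between bush4 and well5 below 0.0155 m) and value of joint tray above 0.172 m and value of joint cap below 0.002 m and linear speed of each of bush0, bush1, bush2, bush3, bush4 below 0.02 m/s); the robot touches nothing.
It fails at once if the cap is pressed while the tray is not fully home (more than 10 mm short of it) (value of joint cap above 0.004 m and value of joint tray above 0.01 m).
It fails at once if another thing on the shelf is displaced by more than 5 cm (distance of any of focus_knob, carbon_clamp, stoneware_jar, rewind_spindle, film_can, small_reel_can from where it was at the start of the episode above 0.05 m).
Of bush0, bush1, bush2, bush3, bush4 only 3 to 5 are there at a start; the rules pass over those that are not, and their reading is None.
At some moment in a run one of bush0, bush1, bush2, bush3, bush4 may be knocked a few centimetres aside while the robot is not near it.
Once in a run the grip may slacken for a moment while it holds something.
It also fails if it takes over 210 s, if anything falls off the work surface, if the arm or the gripper's body presses on something with over 40 N, if the wrist force passes 120 N, or if a joint passes its speed limit or range.

## Working session

There is one attempt and no reset: what is moved stays moved. The work goes in short steps, Python scripts to look and compute and a tool call to move; the robot and the scene stay as the last step left them, time stands still between calls to the robot, and variables do not carry over. Pictures are saved under pics/ and viewed, about 12 in all and at most 16, crops included, and the job is handed in when it is done.

Besides the shell and the picture viewer there is one more tool, called after "Emit:" as name([rows], argument=value, ...), one row to a line, values as JSON. drive_tool: Moves the arm, as the interface text tells. Its arguments: {"type":"object","properties":{"series":{"type":"array"},"jaw":{"type":"number"},"newtons":{"type":"number"}},"required":["series"]}

```bash
mkdir -p pics; ls; python3 - <<'E'
from plant import *
import cv2
s=read_state();print(s)
import cv2
for n in("scene","top"):
    cv2.imwrite(f"pics/{n}0.png",camera(n)); print(n,camera_params(n))
E
```

```text
pics
{'time': 0.0, 'qpos': array([ 1.05400975e+00,  5.33785947e-02,  1.61428035e+00,  1.51126012e-05,
        1.47597620e+00, -1.18961319e-01]), 'joint_vel': array([ 1.07437411e-03,  6.98317989e-04, -5.47701483e-04, -6.48654919e-04,
       -9.46998066e-04,  3.30270806e-05]), 'effort': array([ 9.50675349e-04, -3.93673217e+01, -3.70182931e+01,  3.17099409e-05,
        6.85466628e-03,  1.76668101e-05]), 'tool_pos': array([241.80373287, 575.66790404, 230.05768472]), 'tool_rot': array([ 1.97604121e-01,  9.80281372e-01, -9.67730993e-04, -3.26332321e-04]), 'ft_force': array([-0.3407553 ,  0.13342344,  0.05445109]), 'ft_torque': array([ 0.00259668, -0.01724059, -0.02416119]), 'gripper_width': 85.4946464661635}
scene {'fx': 437.0398948062466, 'fy': 437.0398948062466, 'cx': 287.9285343617855, 'cy': 211.48138974656817, 'R': array([[ 3.71841167e-01,  9.28296320e-01, -2.99001269e-04],
       [ 4.94341504e-01, -1.98287527e-01, -8.46350125e-01],
       [-7.85722994e-01,  3.14560009e-01, -5.32626864e-01]]), 't': array([-269.43898822, -155.58591703, 1641.89732316])}
top {'fx': 507.088496461534, 'fy': 507.088496461534, 'cx': 283.4801200424373, 'cy': 211.82220194131438, 'R': array([[ 0.00346806, -0.99996088,  0.0081375 ],
       [-0.99527799, -0.00424097, -0.09697282],
       [ 0.09700354, -0.00776277, -0.99525376]]), 't': array([  56.18450785,  590.12805472, 1802.92827615])}
```

View pics/scene0.png

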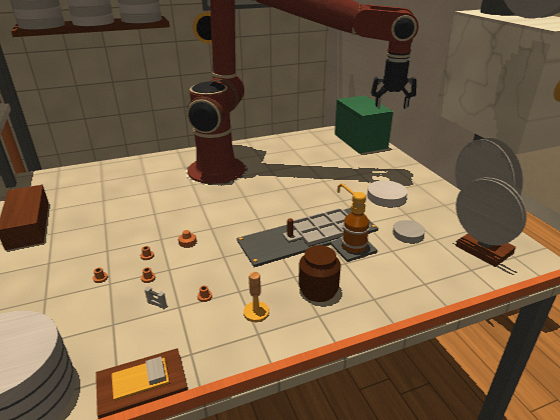

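View pics/top0.png

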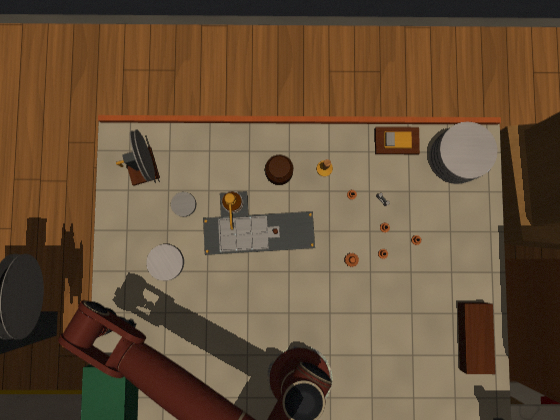

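Scene and top views show four bushes: top pixels (352,194), (385,227), (416,240) and (383,254). The larger knob is at (352,259) and the clamp at (382,199). The tray handle is at (275,231), the cap at (231,199), and the plate's corner screws are near (206,218), (310,214), (312,245) and (206,252).

```bash
cat > h.py <<'E'
from plant import *
import numpy as np, cv2
from scipy.spatial.transform import Rotation as Ro
def ray(P,u,v,z):
    c=-P["R"].T@P["t"]; d=P["R"].T@np.array([(u-P["cx"])/P["fx"],(v-P["cy"])/P["fy"],1])
    return c+d*(z-c[2])/d[2]
def proj(P,X):
    q=P["R"]@np.array(X,float)+P["t"]; return np.array([q[0]/q[2]*P["fx"]+P["cx"],q[1]/q[2]*P["fy"]+P["cy"]])
def blobs(img,lo,hi,amin=5):
    m=cv2.inRange(cv2.cvtColor(img,cv2.COLOR_BGR2HSV),np.array(lo),np.array(hi))
    n,l,st,c=cv2.connectedComponentsWithStats(m)
    return [(round(c[i][0],1),round(c[i][1],1),*st[i][2:]) for i in range(1,n) if st[i][4]>=amin]
def delta(dx,dy,dz=0):   # world mm -> tool cm
    r=Ro.from_quat(read_state()["tool_rot"]).as_matrix(); return np.round(r.T@np.array([dx,dy,dz])/10,2)
E
python3 - <<'E'
from h import *
t=cv2.imread("pics/top0.png");P=camera_params("top")
for b in blobs(t,(3,110,60),(25,255,255),6):
    if 190<b[0]<440 and 150<b[1]<275: print(b,ray(P,b[0],b[1],10).round())
for n,u,v,z in(("handle",275,231,73),("cap",231,199,176),("c1",207,219,10),("c2",310,214,10),("c3",312,245,10),("c4",206,252,10),("clamp",382,199,30)): print(n,ray(P,u,v,z).round())
cv2.imwrite("pics/c1.png",cv2.resize(t[180:275,190:430],None,fx=3.3,fy=3.3,interpolation=2))
E
```

```text
(np.float64(278.9), np.float64(166.6), np.int32(21), np.int32(20), np.int32(332)) [759.  76.  10.]
(np.float64(324.3), np.float64(167.6), np.int32(17), np.int32(18), np.int32(212)) [756. -91.  10.]
(np.float64(231.3), np.float64(203.5), np.int32(20), np.int32(39), np.int32(339)) [621. 249.  10.]
(np.float64(351.5), np.float64(194.3), np.int32(10), np.int32(10), np.int32(71)) [ 657. -191.   10.]
(np.float64(310.0), np.float64(214.2), np.int32(3), np.int32(4), np.int32(10)) [583. -38.  10.]
(np.float64(205.1), np.float64(220.7), np.int32(3), np.int32(4), np.int32(9)) [558. 343.  10.]
(np.float64(384.4), np.float64(227.2), np.int32(10), np.int32(10), np.int32(69)) [ 537. -310.   10.]
(np.float64(275.0), np.float64(230.8), np.int32(5), np.int32(5), np.int32(18)) [522.  89.  10.]
(np.float64(416.1), np.float64(239.6), np.int32(9), np.int32(10), np.int32(66)) [ 492. -424.   10.]
(np.float64(311.9), np.float64(244.3), np.int32(3), np.int32(4), np.int32(9)) [474. -45.  10.]
(np.float64(382.8), np.float64(253.5), np.int32(10), np.int32(10), np.int32(69)) [ 441. -302.   10.]
(np.float64(206.9), np.float64(250.9), np.int32(3), np.int32(3), np.int32(8)) [449. 335.  10.]
(np.float64(351.5), np.float64(259.5), np.int32(14), np.int32(14), np.int32(150)) [ 419. -188.   10.]
handle [518.  88.  73.]
cap [618. 234. 176.]
c1 [564. 337.  10.]
c2 [584. -38.  10.]
c3 [471. -46.  10.]
c4 [445. 338.  10.]
clamp [ 638. -298.   30.]
```

View pics/c1.png

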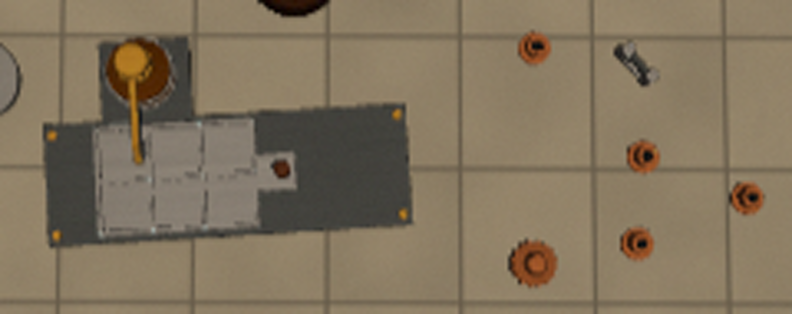

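```bash
python3 -c "
from h import *
import plant
print([n for n in dir(plant) if n[0]!='_'], globals().get('grip_depth'))
P=camera_params('wrist');print(P, read_state()['tool_pos'], -P['R'].T@P['t'])"
```

```text
['MotionError', 'camera', 'camera_params', 'grip_depth', 'read_state', 'sign_off'] 18.700000000000003
{'fx': 373.7135106037143, 'fy': 373.7135106037143, 'cx': 280.9329470156866, 'cy': 208.11936312639372, 'R': array([[ 0.3873547 ,  0.92192963, -0.00144498],
       [ 0.88971933, -0.37340973,  0.26261128],
       [ 0.24156955, -0.10300934, -0.96490063]]), 't': array([-623.70512002,  -33.60201147,  377.64956773])} [241.83104877 575.70743503 230.17628486] [180.26283462 601.36634628 372.31733231]
```

Emit:
drive_tool([
  [0, 0, 0, -8.5],
  [0, 0, 0, -8.5],
  [0, 0, 0, -8.5],
  [0, 0, 0, -1],
])

```text
time: 0.5
tool_pos: [241.9, 575.9, 230.6]
tool_rot: [-0.033, 0.999, -0.0, -0.0]
ft_force: [0.8, -0.2, 0.7]
gripper_width: 85.5
```

Emit:
drive_tool([
  [-2.2, -4.5, 0, 0],
  [-2.2, -4.5, 0, 0],
  [-2.2, -4.5, 0, 0],
  [-2.2, -4.5, 0, 0],
  [-2.2, -4.5, 0, 0],
])

```text
time: 1.0
tool_pos: [366.6, 357.3, 231.1]
tool_rot: [-0.031, 1.0, -0.0, 0.0]
ft_force: [1.0, 0.4, -0.5]
gripper_width: 85.1
```

Emit:
drive_tool([
  [-2.2, -4.5, 0, 0],
  [-2.2, -4.5, 0, 0],
  [-2.2, -4.5, 0, 0],
  [-2.2, -4.5, 0, 0],
  [-2.2, -4.5, 0, 0],
])

```text
time: 1.5
tool_pos: [490.8, 140.2, 231.2]
tool_rot: [-0.031, 1.0, 0.0, 0.0]
ft_force: [0.4, -0.3, -0.3]
gripper_width: 85.2
```

Emit:
drive_tool([
  [0, -3.5, 0, 0],
  [0, 0, 0, 0],
  [0, 0, 0, 0],
])

```text
time: 1.8
tool_pos: [492.5, 106.8, 231.0]
tool_rot: [-0.031, 1.0, 0.0, -0.0]
ft_force: [-0.7, -0.3, -1.1]
gripper_width: 85.3
```

```bash
python3 - <<'E'
from h import *
s=read_state();print(s["tool_pos"],s["tool_rot"]);P=camera_params("wrist");np.save("pics/P1.npy",P);i=camera("wrist");cv2.imwrite("pics/w1.png",i);print(proj(P,[518,88,73]))
E
```

```text
[492.46407686 106.81550523 231.03960256] [-3.05805360e-02  9.99532236e-01  2.79104501e-04 -2.49240829e-04]
[256.77091315 219.06039092]
```

View pics/w1.png

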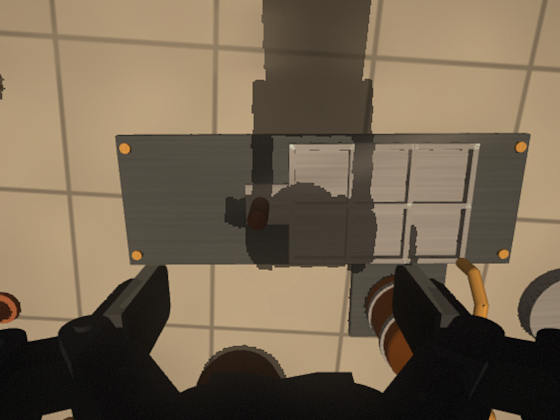

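The wrist view has the tray's six wells at columns 290–475, rows 145–260. The handle post runs from (262,200) to its top near (257,221). Corner screws are at (124,148), (136,256), (504,254) and (521,147).

```bash
python3 - <<'E'
from h import *
i=cv2.imread("pics/w1.png");P=np.load("pics/P1.npy",allow_pickle=True).item()
pts=[]
for b in blobs(i,(8,140,120),(28,255,255),20): 
    X=ray(P,b[0],b[1],10); print(b,X.round(1))
    if b[1]<262 and b[2]<16: pts.append(X[:2])
pts=np.array(pts);c=pts.mean(0);print("centre",c)
# yaw
L=pts[pts[:,1]>200];Rr=pts[pts[:,1]<50];d=L.mean(0)-Rr.mean(0);yw=np.arctan2(-d[0],d[1]);print("yaw",yw)
ex=np.array([np.cos(yw),np.sin(yw)]);ey=np.array([-ex[1],ex[0]]);o=c+85*ey
h=ray(P,257,221,73);print("handle",h,"station",(h[:2]-o)@ex,(h[:2]-o)@ey,"origin",o,"cap",o+112*ex, 'home handle',o-116*ey,'out',o-296*ey)
E
```

```text
(np.float64(124.2), np.float64(148.1), np.int32(11), np.int32(11), np.int32(98)) [473.7 -45.8  10. ]
(np.float64(520.8), np.float64(146.7), np.int32(11), np.int32(11), np.int32(93)) [449.  335.9  10. ]
(np.float64(503.4), np.float64(253.6), np.int32(10), np.int32(10), np.int32(78)) [559.3 343.2  10. ]
(np.float64(136.4), np.float64(255.1), np.int32(10), np.int32(9), np.int32(75)) [584.2 -38.5  10. ]
(np.float64(478.9), np.float64(292.6), np.int32(20), np.int32(50), np.int32(533)) [605.2 326.7  10. ]
(np.float64(8.9), np.float64(308.0), np.int32(17), np.int32(28), np.int32(191)) [ 654.5 -179.1   10. ]
(np.float64(491.9), np.float64(416.7), np.int32(7), np.int32(7), np.int32(35)) [765.4 374.7  10. ]
centre [516.54177042 148.69072119]
yaw 0.06494402551136018
handle [519.68944588  88.26744965  73.        ] station -0.7803328085350962 -145.5001709440892 origin [511.02540791 233.51153081] cap [622.78929823 240.78014964] home handle [518.55362027 117.75607297] out [530.23532911 -61.86446505]
```

Emit:
drive_tool([
  [-2.7, -2.0, 0, 0],
  [0, 0, 4.8, 0],
  [0, 0, 4.8, 0],
  [0, 0, 4.8, 0],
  [0, 0, 4.7, 0],
])

```text
time: 2.35
tool_pos: [520.3, 90.8, 38.7]
tool_rot: [-0.033, 0.999, 0.0, 0.0]
ft_force: [0.9, 0.5, 0.3]
gripper_width: 85.2
```

Emit:
drive_tool([
  [0, 0, 0, 0],
  [0, 0, 0, 0],
  [0, 0, 0, 0],
  [0, 0, 0, 0],
  [0, 0, 0, 0],
], jaw=0.8, newtons=30)

```text
time: 2.85
tool_pos: [523.1, 89.1, 43.5]
tool_rot: [-0.032, 0.999, -0.0, 0.003]
ft_force: [-0.6, -0.0, 5.4]
gripper_width: 17.1
```

Emit:
drive_tool([
  [0, 0, 0, 0],
  [0, 0, 0, 0],
])

```text
time: 3.05
tool_pos: [523.1, 89.2, 43.5]
tool_rot: [-0.032, 0.999, 0.0, 0.003]
ft_force: [-1.4, 1.1, 6.8]
gripper_width: 17.4
```

Emit:
drive_tool([
  [0, -1, 0, 0],
  [0, -2, 0, 0],
  [0, -3, 0, 0],
  [0, -3, 0, 0],
  [0, -3, 0, 0],
])

```text
time: 3.55
tool_pos: [530.9, -30.8, 43.5]
tool_rot: [-0.032, 0.999, 0.001, 0.003]
ft_force: [1.5, 6.1, 5.6]
gripper_width: 17.0
```

Emit:
drive_tool([
  [0, -2, 0, 0],
  [0, -0.8, 0, 0],
  [0, -0.3, 0, 0],
  [0, 0, 0, 0],
  [0, 0, 0, 0],
])

```text
time: 4.05
tool_pos: [532.9, -62.0, 43.5]
tool_rot: [-0.032, 0.999, -0.0, 0.003]
ft_force: [-0.7, 1.0, 6.9]
gripper_width: 17.1
```

Emit:
drive_tool([
  [0, -0.3, 0, 0],
  [0, -0.3, 0, 0],
  [0, -0.2, 0, 0],
  [0, 0, 0, 0],
])

```text
time: 4.45
tool_pos: [532.9, -62.1, 43.3]
tool_rot: [-0.031, 0.999, 0.008, 0.002]
ft_force: [-1.7, 30.5, 13.6]
gripper_width: 17.1
```

At the stop: the reaction is 30 N and the handle is at y ≈ -62, as predicted. I'll release and go to look at the bushes.

Emit:
drive_tool([
  [0, 0.7, 0, 0],
  [0, 0, 0, 0],
  [0, 0, 0, 0],
  [0, 0, 0, 0],
], jaw=8.5)

```text
time: 4.85
tool_pos: [530.7, -63.3, 40.4]
tool_rot: [-0.032, 0.999, -0.0, 0.0]
ft_force: [-0.4, 0.0, -0.4]
gripper_width: 73.7
```

Emit:
drive_tool([
  [0, 0, -4.5, 0],
  [0, 0, -4.5, 0],
  [0, 0, -4.5, 0],
  [0, 0, -4.5, 0],
  [0, -4.9, 0, 0],
])

```text
time: 5.35
tool_pos: [537.8, -110.4, 229.4]
tool_rot: [-0.035, 0.999, -0.002, 0.007]
ft_force: [1.3, -0.9, 0.6]
gripper_width: 84.7
```

Emit:
drive_tool([
  [1, -4.8, 0, 0],
  [1, -4.8, 0, 0],
  [1, -4.8, 0, 0],
  [0, 0, 0, 0],
  [0, 0, 0, 0],
])

```text
time: 5.85
tool_pos: [512.5, -258.5, 219.9]
tool_rot: [-0.031, 1.0, 0.0, -0.0]
ft_force: [-0.7, 0.2, 0.1]
gripper_width: 84.7
```

```bash
cat >> h.py <<'E'
def look(n):
    s=read_state();P=camera_params("wrist");i=camera("wrist");cv2.imwrite(f"pics/{n}.png",i);print(s["time"],s["tool_pos"].round(1),s["tool_rot"].round(3))
    hsv=cv2.cvtColor(i,cv2.COLOR_BGR2HSV);np.save(f"pics/{n}.npy",P);return i,P
def bron(i,P,z=7,am=100):
    for b in blobs(i,(3,110,60),(25,255,255),am): print(b,ray(P,b[0],b[1],z).round(1))
E
python3 - <<'E'
from h import *
bron(*look("w2"))
E
```

```text
5.85 [ 512.5 -258.5  219.9] [-0.031  1.     0.    -0.   ]
(np.float64(367.2), np.float64(79.4), np.int32(61), np.int32(62), np.int32(2445)) [ 417.6 -186.5    7. ]
(np.float64(237.3), np.float64(98.9), np.int32(39), np.int32(41), np.int32(1090)) [ 441.6 -302.8    7. ]
(np.float64(104.5), np.float64(145.7), np.int32(42), np.int32(38), np.int32(859)) [ 491.6 -426.2    7. ]
(np.float64(512.3), np.float64(151.8), np.int32(12), np.int32(12), np.int32(114)) [473.7 -41.5   7. ]
(np.float64(226.3), np.float64(198.5), np.int32(37), np.int32(36), np.int32(909)) [ 535.8 -310.6    7. ]
(np.float64(519.0), np.float64(227.8), np.int32(20), np.int32(19), np.int32(284)) [548.  -17.9   7. ]
(np.float64(334.6), np.float64(315.9), np.int32(34), np.int32(38), np.int32(832)) [ 657.9 -192.1    7. ]
```

View pics/w2.png

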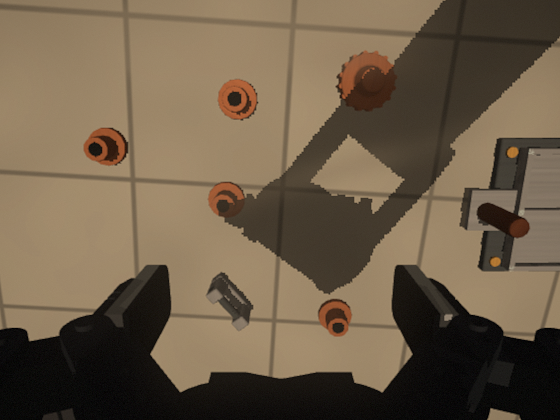

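Wrist view of the bushes: bores are at A (235,99), B (96,149), C (222,206) and D (338,327). The knob is at (368,80), the clamp at (230,300) and the handle top at (519,228).

```bash
python3 - <<'E'
from h import *
P=np.load("pics/w2.npy",allow_pickle=True).item()
for n,u,v in(("A",235,99),("B",96,149),("C",222,206),("D",338,327)): print(n,ray(P,u,v,28).round(1))
print("handle",ray(P,519,228,73), "clamp", ray(P,213,296,40),ray(P,241,323,40))
ex=np.array([np.cos(.065),np.sin(.065)]);ey=np.array([-ex[1],ex[0]]);o=np.array([511,233.5])-180*ey
for k in range(6): print("well",k,(o+(k//3*2-1)*28.5*ex+(k%3-1)*57*ey).round(1))
E
```

```text
A [ 442.1 -302.4   28. ]
B [ 492.3 -424.3   28. ]
C [ 537.8 -311.6   28. ]
D [ 657.7 -191.6   28. ]
handle [529.2000367  -63.40584534  73.        ] clamp [ 623.96901389 -316.62897866   40.        ] [ 651.47002666 -288.9928877    40.        ]
well 0 [498.   -4.9]
well 1 [494.3  52. ]
well 2 [490.5 108.9]
well 3 [554.8  -1.1]
well 4 [551.1  55.7]
well 5 [547.4 112.6]
```

Emit:
drive_tool([
  [3.6, -2.0, 0, 0],
  [3.65, -1.95, 0, 0],
  [0, 0, 4.8, 0],
  [0, 0, 4.8, 0],
  [0, 0, 4.8, 0],
])

```text
time: 6.4
tool_pos: [443.9, -300.4, 75.6]
tool_rot: [-0.033, 0.999, -0.001, 0.001]
ft_force: [0.0, -0.8, -0.7]
gripper_width: 85.2
```

Emit:
drive_tool([
  [0, 0, 2, 0],
  [0, 0, 0, 0],
  [0, 0, 0, 0],
])

```text
time: 6.7
tool_pos: [444.1, -300.6, 57.0]
tool_rot: [-0.033, 0.999, -0.0, 0.0]
ft_force: [0.4, 0.5, 0.3]
gripper_width: 84.9
```

Emit:
drive_tool([
  [0.2, -0.2, 2.3, 0],
  [0, 0, 2.2, 0],
  [0, 0, 0, 0],
])

```text
time: 7.0
tool_pos: [441.4, -302.7, 11.1]
tool_rot: [-0.033, 0.999, 0.001, -0.001]
ft_force: [-0.3, 0.3, -0.4]
gripper_width: 85.1
```

Emit:
drive_tool([
  [0, 0, 0, 0],
  [0, 0, 0, 0],
  [0, 0, 0, 0],
  [0, 0, 0, 0],
  [0, 0, 0, 0],
], jaw=1.0, newtons=40)

```text
time: 7.5
tool_pos: [442.2, -304.1, 12.5]
tool_rot: [-0.032, 0.999, -0.001, 0.001]
ft_force: [-0.1, -0.8, 4.8]
gripper_width: 20.2
```

Emit:
drive_tool([
  [0, 0, 0, 0],
  [0, 0, -2, 0],
  [0, 0, -3, 0],
  [0, 0, -3, 0],
  [0, 0, 0, 0],
])

```text
time: 8.0
tool_pos: [443.8, -305.5, 95.7]
tool_rot: [-0.032, 0.999, -0.003, 0.003]
ft_force: [0.4, -0.9, -1.5]
gripper_width: 20.3
```

Emit:
drive_tool([
  [-1.06, 4.21, -1, 0],
  [-1.06, 4.21, 0, 0],
  [-1.06, 4.21, 0, 0],
  [-1.06, 4.21, 0, 0],
  [-1.06, 4.21, 0, 0],
])

```text
time: 8.5
tool_pos: [479.7, -88.0, 99.5]
tool_rot: [-0.032, 0.999, 0.0, -0.001]
ft_force: [0.2, -0.6, -0.4]
gripper_width: 20.3
```

Emit:
drive_tool([
  [-1.06, 4.21, 0, 0],
  [-1.06, 4.21, 0, 0],
  [0, 0, 0, 0],
  [0, 0, 3, 0],
  [0, 0, 0, 0],
])

```text
time: 9.0
tool_pos: [492.5, -4.0, 66.3]
tool_rot: [-0.033, 0.999, 0.001, -0.005]
ft_force: [-1.7, 0.5, -1.7]
gripper_width: 19.7
```

Emit:
drive_tool([
  [-0.5, 0, 1.5, 0],
  [0, 0, 1.5, 0],
  [0, 0, 0.4, 0],
  [0, 0, 0, 0],
  [0, 0, 0, 0],
])

```text
time: 9.5
tool_pos: [501.6, -4.5, 37.6]
tool_rot: [-0.032, 0.999, -0.0, 0.0]
ft_force: [-0.1, 0.1, -1.4]
gripper_width: 20.2
```

Emit:
drive_tool([
  [0.3, 0, 0, 0],
  [0, 0, 0.7, 0],
  [0, 0, 0.2, 0],
  [0, 0, 0, 0],
  [0, 0, 0, 0],
])

```text
time: 10.0
tool_pos: [498.5, -4.4, 28.5]
tool_rot: [-0.032, 0.999, -0.0, -0.0]
ft_force: [-1.8, -0.4, 1.5]
gripper_width: 19.9
```

Emit:
drive_tool([
  [0, 0, 0, 0],
  [0, 0, 0, 0],
  [0, 0, 0, 0],
  [0, 0, -2, 0],
  [0, 0, -3, 0],
], jaw=4.5)

```text
time: 10.5
tool_pos: [496.5, -4.2, 76.5]
tool_rot: [-0.032, 0.999, 0.0, -0.003]
ft_force: [0.8, 0.2, -0.7]
gripper_width: 45.1
```

Emit:
drive_tool([
  [0, 0, -4.5, 0],
  [0, 0, -4.5, 0],
  [0, 0, -4.5, 0],
  [0, 0, 0, 0],
  [0, 0, 0, 0],
], jaw=8.5)

```text
time: 11.0
tool_pos: [499.4, -4.6, 215.1]
tool_rot: [-0.032, 0.999, -0.0, 0.002]
ft_force: [0.2, -0.1, -0.6]
gripper_width: 85.0
```

```bash
python3 - <<'E'
from h import *
bron(*look("w3"))
E
```

```text
11.0 [499.4  -4.6 215.1] [-0.032  0.999 -0.     0.002]
(np.float64(76.8), np.float64(74.6), np.int32(67), np.int32(63), np.int32(2937)) [ 418.1 -191.1    7. ]
(np.float64(239.1), np.float64(148.7), np.int32(11), np.int32(12), np.int32(108)) [474.  -45.6   7. ]
(np.float64(281.2), np.float64(178.7), np.int32(39), np.int32(39), np.int32(1007)) [499.7  -4.6   7. ]
(np.float64(201.7), np.float64(225.5), np.int32(9), np.int32(18), np.int32(120)) [551.5 -79.7   7. ]
(np.float64(89.0), np.float64(306.0), np.int32(25), np.int32(19), np.int32(262)) [ 647.9 -196.8    7. ]
(np.float64(188.3), np.float64(379.4), np.int32(39), np.int32(23), np.int32(561)) [732.7 -93.    7. ]
```

View pics/w3.png

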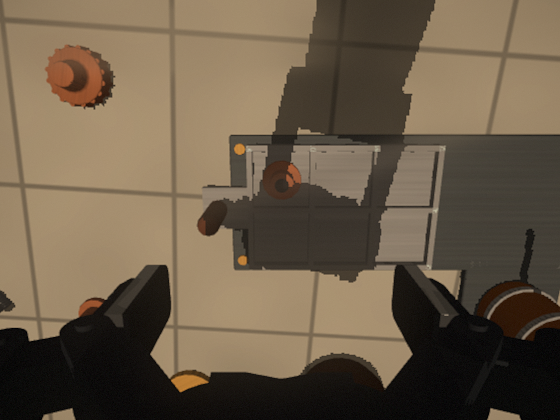

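The bush stands in well 0 at (281,180). Next is D.

Emit:
drive_tool([
  [-2.93, -3.94, 0, 0],
  [-2.93, -3.94, 0, 0],
  [-2.93, -3.94, 0, 0],
  [-2.93, -3.94, 0, 0],
  [-2.93, -3.94, 0, 0],
])

```text
time: 11.55
tool_pos: [657.3, -192.7, 209.8]
tool_rot: [-0.032, 0.999, 0.001, -0.002]
ft_force: [-0.1, 0.3, -0.3]
gripper_width: 84.9
```

Emit:
drive_tool([
  [0, 0, 4.8, 0],
  [0, 0, 4.8, 0],
  [0, 0, 4.8, 0],
  [0, 0, 0, 0],
  [0, 0, 0, 0],
])

```text
time: 12.05
tool_pos: [655.8, -190.8, 66.9]
tool_rot: [-0.032, 0.999, 0.001, -0.002]
ft_force: [0.5, -0.4, 0.8]
gripper_width: 84.9
```

Emit:
drive_tool([
  [-0.2, -0.1, 2.8, 0],
  [0, 0, 2.8, 0],
  [0, 0, 0, 0],
])

```text
time: 12.35
tool_pos: [658.7, -192.0, 12.6]
tool_rot: [-0.032, 0.999, 0.001, -0.001]
ft_force: [-0.5, 0.5, -0.4]
gripper_width: 85.4
```

Emit:
drive_tool([
  [0, 0, 0, 0],
  [0, 0, 0, 0],
  [0, 0, 0, 0],
  [0, 0, 0, 0],
  [0, 0, 0, 0],
], jaw=1.0)

```text
time: 12.85
tool_pos: [660.5, -192.8, 15.0]
tool_rot: [-0.032, 0.999, -0.001, 0.001]
ft_force: [0.1, 0.3, 5.3]
gripper_width: 19.9
```

Emit:
drive_tool([
  [0, 0, 0, 0],
  [0, 0, -3, 0],
  [0, 0, -4, 0],
  [0, 0, -3, 0],
  [0, 0, 0, 0],
])

```text
time: 13.35
tool_pos: [662.7, -193.7, 119.5]
tool_rot: [-0.032, 0.999, -0.002, 0.005]
ft_force: [0.7, -0.2, -0.6]
gripper_width: 20.1
```

Emit:
drive_tool([
  [1.86, 3.97, 0, 0],
  [1.86, 3.97, 0, 0],
  [1.86, 3.97, 0, 0],
  [1.86, 3.97, 0, 0],
  [1.86, 3.97, 0, 0],
])

```text
time: 13.85
tool_pos: [551.5, 1.1, 111.1]
tool_rot: [-0.032, 0.999, 0.0, -0.002]
ft_force: [0.3, 1.0, -0.8]
gripper_width: 19.8
```

Emit:
drive_tool([
  [0, 0, 3, 0],
  [0, 0, 3, 0],
  [0, 0, 0, 0],
  [0, 0, 0, 0],
  [0, 0, 0, 0],
])

```text
time: 14.35
tool_pos: [554.8, -0.7, 54.4]
tool_rot: [-0.032, 0.999, -0.0, 0.001]
ft_force: [0.8, -0.1, -0.3]
gripper_width: 20.1
```

Aligned. Lower to about 30.

Emit:
drive_tool([
  [0, 0, 1.6, 0],
  [0, 0, 0.7, 0],
  [0, 0, 0.2, 0],
  [0, 0, 0, 0],
  [0, 0, 0, 0],
])

```text
time: 14.85
tool_pos: [554.3, -0.6, 30.3]
tool_rot: [-0.032, 0.999, -0.0, -0.0]
ft_force: [-6.7, 0.6, 12.5]
gripper_width: 19.6
```

Emit:
drive_tool([
  [0, 0, -0.2, 0],
  [0, 0, 0, 0],
  [0, 0, 0, 0],
  [0, 0, 0, 0],
  [0, 0, -3, 0],
], jaw=4.5)

```text
time: 15.35
tool_pos: [549.8, 0.1, 55.7]
tool_rot: [-0.032, 0.999, 0.001, -0.005]
ft_force: [-0.6, -0.1, -0.8]
gripper_width: 44.6
```

Emit:
drive_tool([
  [0, 0, -4.5, 0],
  [0, 0, -4.5, 0],
  [0, 0, -4.5, 0],
  [0, 0, 0, 0],
  [0, 0, 0, 0],
], jaw=8.5)

```text
time: 15.85
tool_pos: [554.7, -0.5, 196.9]
tool_rot: [-0.032, 0.999, -0.0, 0.002]
ft_force: [-0.4, 0.4, -0.5]
gripper_width: 84.9
```

```bash
python3 - <<'E'
from h import *
i,P=look("w4");bron(i,P,23)
for c in((498,-5,44),(555,-1,44)): print(proj(P,c))
t=camera("top");Q=camera_params("top")
for b in blobs(t,(3,110,60),(25,255,255),40):
    if 190<b[0]<440 and 150<b[1]<275: print("top",b,ray(Q,b[0],b[1],10).round())
E
```

```text
15.85 [ 5.547e+02 -5.000e-01  1.969e+02] [-0.032  0.999 -0.     0.002]
(np.float64(58.7), np.float64(14.9), np.int32(75), np.int32(38), np.int32(2073)) [ 432.1 -179.6   23. ]
(np.float64(234.2), np.float64(84.1), np.int32(13), np.int32(13), np.int32(138)) [473.8 -43.6  23. ]
(np.float64(280.6), np.float64(118.0), np.int32(42), np.int32(44), np.int32(1256)) [497.8  -4.7  23. ]
(np.float64(197.5), np.float64(159.9), np.int32(23), np.int32(23), np.int32(413)) [536.8 -72.7  23. ]
(np.float64(280.9), np.float64(181.6), np.int32(41), np.int32(42), np.int32(1118)) [550.9  -1.   23. ]
(np.float64(238.4), np.float64(211.3), np.int32(12), np.int32(12), np.int32(105)) [579.8 -36.6  23. ]
(np.float64(183.9), np.float64(361.7), np.int32(59), np.int32(54), np.int32(2218)) [738. -85.  23.]
[280.1661544  119.10745915]
[280.57905225 191.70511452]
top (np.float64(278.9), np.float64(166.5), np.int32(21), np.int32(20), np.int32(335)) [759.  76.  10.]
top (np.float64(324.3), np.float64(167.6), np.int32(17), np.int32(18), np.int32(215)) [756. -91.  10.]
top (np.float64(231.3), np.float64(203.4), np.int32(20), np.int32(38), np.int32(336)) [622. 249.  10.]
top (np.float64(322.5), np.float64(232.4), np.int32(14), np.int32(69), np.int32(388)) [517. -84.  10.]
top (np.float64(384.4), np.float64(227.2), np.int32(10), np.int32(10), np.int32(69)) [ 537. -310.   10.]
top (np.float64(301.2), np.float64(237.3), np.int32(9), np.int32(10), np.int32(46)) [499.  -6.  10.]
top (np.float64(416.1), np.float64(239.6), np.int32(9), np.int32(10), np.int32(66)) [ 492. -424.   10.]
top (np.float64(351.4), np.float64(259.5), np.int32(14), np.int32(14), np.int32(153)) [ 419. -188.   10.]
```

Emit:
drive_tool([
  [0.52, -4.41, 0, 0],
  [0.52, -4.41, 0, 0],
  [0.52, -4.41, 0, 0],
  [0.52, -4.41, 0, 0],
  [0.52, -4.41, 0, 0],
])

```text
time: 16.45
tool_pos: [540.7, -223.1, 192.4]
tool_rot: [-0.032, 0.999, 0.001, -0.002]
ft_force: [0.2, 0.6, -0.2]
gripper_width: 84.8
```

Emit:
drive_tool([
  [0.52, -4.41, 0, 0],
  [0.52, -4.41, 4.0, 0],
  [0, 0, 4.5, 0],
  [0, 0, 4.5, 0],
  [0, 0, 0, 0],
])

```text
time: 16.95
tool_pos: [531.3, -299.4, 61.1]
tool_rot: [-0.032, 0.999, 0.006, -0.008]
ft_force: [-0.1, 0.5, -1.4]
gripper_width: 84.7
```

Emit:
drive_tool([
  [0, 0, 0, 0],
  [0, 0, 0, 0],
])

```text
time: 17.15
tool_pos: [539.3, -304.1, 74.2]
tool_rot: [-0.033, 0.999, -0.001, 0.001]
ft_force: [0.3, -0.3, 1.4]
gripper_width: 85.2
```

Emit:
drive_tool([
  [0.2, -0.7, 2.5, 0],
  [0, 0, 2.5, 0],
  [0, 0, 1.2, 0],
  [0, 0, 0, 0],
])

```text
time: 17.55
tool_pos: [536.3, -310.3, 9.9]
tool_rot: [-0.033, 0.999, 0.0, -0.0]
ft_force: [-0.8, -0.0, 0.0]
gripper_width: 85.0
```

Emit:
drive_tool([
  [0, 0, 0, 0],
  [0, 0, 0, 0],
  [0, 0, 0, 0],
  [0, 0, 0, 0],
  [0, 0, 0, 0],
], jaw=1.0)

```text
time: 18.05
tool_pos: [536.9, -311.1, 10.8]
tool_rot: [-0.032, 0.999, -0.001, 0.001]
ft_force: [-0.4, 1.2, 3.8]
gripper_width: 20.3
```

Emit:
drive_tool([
  [0, 0, 0, 0],
  [0, 0, -3, 0],
  [0, 0, -4, 0],
  [0, 0, -3, 0],
  [0, 0, 0, 0],
])

```text
time: 18.55
tool_pos: [539.1, -312.7, 115.4]
tool_rot: [-0.032, 0.999, -0.003, 0.004]
ft_force: [0.3, 0.0, -1.3]
gripper_width: 20.6
```

Emit:
drive_tool([
  [-0.42, 4.69, 0, 0],
  [-0.42, 4.69, 0, 0],
  [-0.42, 4.69, 0, 0],
  [-0.42, 4.69, 0, 0],
  [-0.42, 4.69, 0, 0],
])

```text
time: 19.05
tool_pos: [540.6, -73.2, 107.7]
tool_rot: [-0.032, 0.999, 0.001, -0.001]
ft_force: [0.3, 0.3, -0.9]
gripper_width: 20.3
```

Emit:
drive_tool([
  [-0.42, 4.69, 0, 0],
  [-0.42, 4.69, 0, 0],
  [-0.42, 4.69, 0, 0],
  [-0.42, 4.69, 0, 0],
  [0, 0, 0, 0],
])

```text
time: 19.55
tool_pos: [545.0, 117.7, 107.8]
tool_rot: [-0.035, 0.999, 0.001, -0.002]
ft_force: [0.2, -0.6, -1.2]
gripper_width: 20.1
```

Emit:
drive_tool([
  [0, 0, 3, 0],
  [0, 0, 2.5, 0],
  [0, 0, 0, 0],
  [0, 0, 0, 0],
])

```text
time: 19.95
tool_pos: [545.7, 112.4, 53.6]
tool_rot: [-0.032, 0.999, -0.0, -0.001]
ft_force: [-0.5, -0.0, -1.1]
gripper_width: 20.1
```

Emit:
drive_tool([
  [-0.15, 0, 1.5, 0],
  [0, 0, 0.7, 0],
  [0, 0, 0.3, 0],
  [0, 0, 0, 0],
  [0, 0, 0, 0],
])

```text
time: 20.45
tool_pos: [548.5, 113.1, 30.1]
tool_rot: [-0.032, 0.999, -0.0, 0.0]
ft_force: [0.2, -0.6, -1.3]
gripper_width: 20.4
```

Emit:
drive_tool([
  [0, 0, 0.2, 0],
  [0, 0, 0, 0],
  [0, 0, 0, 0],
])

```text
time: 20.75
tool_pos: [548.3, 113.2, 28.0]
tool_rot: [-0.032, 0.999, -0.0, 0.0]
ft_force: [-0.2, -0.4, -1.4]
gripper_width: 20.0
```

Emit:
drive_tool([
  [0, 0, 0, 0],
  [0, 0, 0, 0],
  [0, 0, 0, 0],
  [0, 0, -2, 0],
  [0, 0, -3, 0],
], jaw=4.5)

```text
time: 21.25
tool_pos: [546.3, 112.9, 76.2]
tool_rot: [-0.032, 0.999, -0.0, -0.002]
ft_force: [1.2, -0.3, 1.0]
gripper_width: 44.9
```

Emit:
drive_tool([
  [0, 0, -4.5, 0],
  [0, 0, -4.5, 0],
  [0, 0, -4.5, 0],
  [0, 0, 0, 0],
  [0, 0, 0, 0],
], jaw=8.5)

```text
time: 21.75
tool_pos: [549.2, 113.2, 214.9]
tool_rot: [-0.032, 0.999, 0.0, 0.002]
ft_force: [0.5, 0.1, -0.8]
gripper_width: 85.1
```

```bash
python3 - <<'E'
from h import *
i,P=look("w5");bron(i,P,23)
t=camera("top");Q=camera_params("top")
for b in blobs(t,(3,110,60),(25,255,255),40):
    if 190<b[0]<440 and 150<b[1]<275: print("top",b,ray(Q,b[0],b[1],10).round())
E
```

```text
21.75 [549.2 113.2 214.9] [-0.032  0.999  0.     0.002]
(np.float64(540.1), np.float64(82.7), np.int32(15), np.int32(13), np.int32(139)) [449.8 326.9  23. ]
(np.float64(151.1), np.float64(114.9), np.int32(44), np.int32(42), np.int32(1232)) [497.8  -3.1  23. ]
(np.float64(53.1), np.float64(154.1), np.int32(21), np.int32(22), np.int32(366)) [537.4 -91.1  23. ]
(np.float64(156.7), np.float64(176.2), np.int32(41), np.int32(39), np.int32(1133)) [5.515e+02 5.000e-01 2.300e+01]
(np.float64(281.1), np.float64(179.7), np.int32(39), np.int32(39), np.int32(1012)) [547.4 113.1  23. ]
(np.float64(477.5), np.float64(262.0), np.int32(108), np.int32(144), np.int32(4388)) [615.7 307.6  23. ]
(np.float64(518.9), np.float64(203.9), np.int32(13), np.int32(11), np.int32(114)) [555.9 333.9  23. ]
(np.float64(387.6), np.float64(238.2), np.int32(44), np.int32(30), np.int32(171)) [597.1 217.5  23. ]
(np.float64(400.7), np.float64(254.1), np.int32(70), np.int32(58), np.int32(1271)) [612.4 232.3  23. ]
(np.float64(211.9), np.float64(370.4), np.int32(93), np.int32(35), np.int32(1358)) [755.9  53.6  23. ]
top (np.float64(278.9), np.float64(166.6), np.int32(21), np.int32(20), np.int32(330)) [759.  76.  10.]
top (np.float64(324.3), np.float64(167.7), np.int32(17), np.int32(18), np.int32(214)) [756. -91.  10.]
top (np.float64(231.1), np.float64(203.4), np.int32(20), np.int32(39), np.int32(335)) [622. 250.  10.]
top (np.float64(299.6), np.float64(222.5), np.int32(10), np.int32(10), np.int32(71)) [553.  -1.  10.]
top (np.float64(300.6), np.float64(237.4), np.int32(10), np.int32(10), np.int32(71)) [499.  -4.  10.]
top (np.float64(416.0), np.float64(239.6), np.int32(9), np.int32(10), np.int32(67)) [ 492. -424.   10.]
top (np.float64(351.5), np.float64(259.5), np.int32(14), np.int32(14), np.int32(151)) [ 419. -188.   10.]
```

Emit:
drive_tool([
  [0.83, -4.85, 0, 0],
  [0.83, -4.85, 0, 0],
  [0.83, -4.85, 0, 0],
  [0.83, -4.85, 0, 0],
  [0.83, -4.85, 0, 0],
])

```text
time: 22.35
tool_pos: [520.9, -132.9, 210.3]
tool_rot: [-0.032, 0.999, 0.001, -0.002]
ft_force: [1.0, 0.2, -0.1]
gripper_width: 85.3
```

Emit:
drive_tool([
  [0.83, -4.85, 0, 0],
  [0.83, -4.85, 0, 0],
  [0.83, -4.85, 0, 0],
  [0.83, -4.85, 0, 0],
  [0.83, -4.85, 0, 0],
])

```text
time: 22.85
tool_pos: [495.3, -377.4, 210.0]
tool_rot: [-0.032, 0.999, 0.002, -0.001]
ft_force: [1.2, 0.5, -0.1]
gripper_width: 84.9
```

Emit:
drive_tool([
  [0.83, -4.85, 0, 0],
  [0, 0, 4.8, 0],
  [0, 0, 4.8, 0],
  [0, 0, 4.8, 0],
  [0, 0, 0, 0],
])

```text
time: 23.35
tool_pos: [485.8, -419.3, 57.2]
tool_rot: [-0.032, 0.999, 0.008, -0.007]
ft_force: [-0.1, 0.7, -1.4]
gripper_width: 85.0
```

Emit:
drive_tool([
  [0, 0, 0, 0],
  [0, 0, 0, 0],
])

```text
time: 23.55
tool_pos: [493.0, -426.4, 71.8]
tool_rot: [-0.032, 0.999, -0.002, 0.001]
ft_force: [0.2, -0.6, 0.9]
gripper_width: 85.3
```

Emit:
drive_tool([
  [0.1, 0.15, 2.5, 0],
  [0, 0, 2.5, 0],
  [0, 0, 1.1, 0],
  [0, 0, 0, 0],
])

```text
time: 23.95
tool_pos: [490.7, -423.8, 8.3]
tool_rot: [-0.032, 0.999, -0.0, 0.0]
ft_force: [-0.6, 0.6, 0.4]
gripper_width: 84.9
```

Emit:
drive_tool([
  [0, 0, 0, 0],
  [0, 0, 0, 0],
  [0, 0, 0, 0],
  [0, 0, 0, 0],
  [0, 0, 0, 0],
], jaw=1.0)

```text
time: 24.45
tool_pos: [491.0, -424.3, 8.9]
tool_rot: [-0.032, 0.999, -0.001, 0.001]
ft_force: [-0.7, 0.5, 4.1]
gripper_width: 20.4
```

Emit:
drive_tool([
  [0, 0, 0, 0],
  [0, 0, -3, 0],
  [0, 0, -4, 0],
  [0, 0, -3, 0],
  [0, 0, 0, 0],
])

```text
time: 24.95
tool_pos: [492.9, -426.3, 113.7]
tool_rot: [-0.032, 0.999, -0.004, 0.003]
ft_force: [0.3, -0.5, -0.3]
gripper_width: 20.6
```

Emit:
drive_tool([
  [-0.3, 4.84, 0, 0],
  [-0.3, 4.84, 0, 0],
  [-0.3, 4.84, 0, 0],
  [-0.3, 4.84, 0, 0],
  [-0.3, 4.84, 0, 0],
])

```text
time: 25.45
tool_pos: [488.4, -178.9, 105.7]
tool_rot: [-0.032, 0.999, 0.001, -0.001]
ft_force: [1.3, 0.6, -0.6]
gripper_width: 20.7
```

Emit:
drive_tool([
  [-0.3, 4.84, 0, 0],
  [-0.3, 4.84, 0, 0],
  [-0.3, 4.84, 0, 0],
  [-0.3, 4.84, 0, 0],
  [-0.3, 4.84, 0, 0],
])

```text
time: 25.95
tool_pos: [487.7, 63.1, 106.1]
tool_rot: [-0.032, 0.999, 0.0, -0.001]
ft_force: [0.8, -0.1, -1.1]
gripper_width: 20.2
```

Emit:
drive_tool([
  [-0.3, 4.84, 0, 0],
  [0, 0, 2.5, 0],
  [0, 0, 2.5, 0],
  [0, 0, 0, 0],
  [0, 0, 0, 0],
])

```text
time: 26.45
tool_pos: [487.8, 109.5, 56.5]
tool_rot: [-0.032, 0.999, -0.0, -0.002]
ft_force: [0.3, 0.1, -0.4]
gripper_width: 20.6
```

Emit:
drive_tool([
  [0, 0, 0, 0],
  [0, 0, 0, 0],
])

```text
time: 26.65
tool_pos: [490.2, 109.4, 59.2]
tool_rot: [-0.032, 0.999, 0.0, 0.001]
ft_force: [-0.3, 0.6, -1.5]
gripper_width: 20.0
```

Down 3.2 cm.

Emit:
drive_tool([
  [0, 0, 1.8, 0],
  [0, 0, 0.9, 0],
  [0, 0, 0.5, 0],
  [0, 0, 0, 0],
  [0, 0, 0, 0],
])

```text
time: 27.15
tool_pos: [489.4, 109.7, 26.3]
tool_rot: [-0.032, 0.999, 0.0, 0.0]
ft_force: [0.3, -0.5, -2.4]
gripper_width: 20.4
```

Emit:
drive_tool([
  [0, 0, 0, 0],
  [0, 0, 0, 0],
  [0, 0, 0, 0],
  [0, 0, -2, 0],
  [0, 0, -3, 0],
], jaw=4.5)

```text
time: 27.65
tool_pos: [487.2, 109.5, 74.4]
tool_rot: [-0.032, 0.999, -0.0, -0.002]
ft_force: [0.2, -0.2, 0.3]
gripper_width: 44.7
```

Emit:
drive_tool([
  [0, 0, -4.5, 0],
  [0, 0, -4.5, 0],
  [0, 0, -4.5, 0],
  [0, 0, 0, 0],
  [0, 0, 0, 0],
], jaw=8.5)

```text
time: 28.15
tool_pos: [490.0, 109.8, 212.9]
tool_rot: [-0.032, 0.999, 0.0, 0.002]
ft_force: [-0.2, 0.8, -1.2]
gripper_width: 85.1
```

```bash
python3 - <<'E'
from h import *
i,P=look("w6");bron(i,P,23)
E
```

```text
28.15 [490.  109.8 212.9] [-0.032  0.999  0.     0.002]
(np.float64(529.1), np.float64(151.0), np.int32(13), np.int32(13), np.int32(124)) [447.9 326.7  23. ]
(np.float64(155.5), np.float64(181.9), np.int32(42), np.int32(39), np.int32(1128)) [497.1  -3.5  23. ]
(np.float64(280.8), np.float64(181.3), np.int32(39), np.int32(39), np.int32(1033)) [489.3 109.5  23. ]
(np.float64(62.9), np.float64(228.4), np.int32(21), np.int32(24), np.int32(323)) [547.2 -90.9  23. ]
(np.float64(160.3), np.float64(238.6), np.int32(39), np.int32(38), np.int32(1079)) [ 5.514e+02 -3.000e-01  2.300e+01]
(np.float64(280.6), np.float64(241.2), np.int32(38), np.int32(39), np.int32(972)) [546.7 113.   23. ]
(np.float64(509.6), np.float64(262.3), np.int32(12), np.int32(11), np.int32(102)) [554.  333.7  23. ]
(np.float64(482.1), np.float64(296.1), np.int32(36), np.int32(54), np.int32(751)) [591.3 314.9  23. ]
(np.float64(385.0), np.float64(317.8), np.int32(23), np.int32(36), np.int32(397)) [621.4 222.7  23. ]
(np.float64(398.1), np.float64(355.8), np.int32(26), np.int32(49), np.int32(633)) [664.7 242.4  23. ]
```

View pics/w6.png

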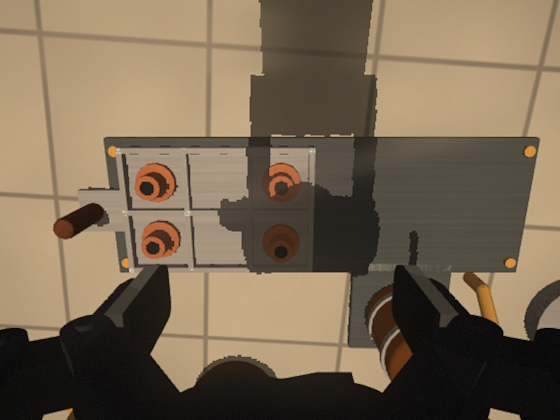

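All four bushes stand in wells 0, 3, 2 and 5, at pixels (155,182), (160,239), (281,181) and (281,241). Now I grip the handle.

Emit:
drive_tool([
  [-0.72, -4.36, 0, 0],
  [-0.72, -4.36, 0, 0],
  [-0.72, -4.36, 0, 0],
  [-0.72, -4.36, 0, 0],
  [0, 0, 0, 0],
])

```text
time: 28.7
tool_pos: [528.5, -66.4, 208.3]
tool_rot: [-0.029, 1.0, -0.0, -0.002]
ft_force: [-0.5, 0.6, 0.7]
gripper_width: 85.3
```

Emit:
drive_tool([
  [0, 0, 4.5, 0],
  [0, 0, 4.5, 0],
  [0, 0, 3, 0],
  [0, 0, 0, 0],
  [0, 0, 0, 0],
])

```text
time: 29.2
tool_pos: [528.1, -61.7, 89.8]
tool_rot: [-0.033, 0.999, 0.0, -0.001]
ft_force: [-0.0, -0.2, 0.1]
gripper_width: 85.2
```

Emit:
drive_tool([
  [-0.2, 0, 2.5, 0],
  [0, 0, 2.3, 0],
  [0, 0, 0, 0],
  [0, 0, 0, 0],
])

```text
time: 29.6
tool_pos: [532.2, -62.4, 44.8]
tool_rot: [-0.032, 0.999, -0.0, 0.001]
ft_force: [1.2, -0.2, 0.2]
gripper_width: 84.9
```

Emit:
drive_tool([
  [0, 0, 0, 0],
  [0, 0, 0, 0],
  [0, 0, 0, 0],
  [0, 0, 0, 0],
  [0, 0, 0, 0],
], jaw=0.8)

```text
time: 30.1
tool_pos: [531.2, -62.0, 43.4]
tool_rot: [-0.032, 0.999, 0.0, 0.0]
ft_force: [0.1, 0.6, 2.6]
gripper_width: 16.6
```

Emit:
drive_tool([
  [0, 0.3, 0, 0],
  [0, 0.8, 0, 0],
  [0, 1.4, 0, 0],
  [0, 1.8, 0, 0],
  [0, 2, 0, 0],
])

```text
time: 30.6
tool_pos: [527.2, 0.6, 43.4]
tool_rot: [-0.032, 0.999, -0.001, 0.0]
ft_force: [0.4, -4.5, 3.2]
gripper_width: 16.7
```

Emit:
drive_tool([
  [0, 2, 0, 0],
  [0, 2, 0, 0],
  [0, 2, 0, 0],
  [0, 1.8, 0, 0],
  [0, 1.4, 0, 0],
])

```text
time: 31.1
tool_pos: [521.1, 93.5, 43.4]
tool_rot: [-0.033, 0.999, -0.0, 0.0]
ft_force: [-1.6, -4.3, 4.2]
gripper_width: 16.7
```

Emit:
drive_tool([
  [0, 1, 0, 0],
  [0, 0.7, 0, 0],
  [0, 0.4, 0, 0],
  [0, 0.3, 0, 0],
  [0, 0, 0, 0],
])

```text
time: 31.6
tool_pos: [519.6, 117.4, 43.3]
tool_rot: [-0.033, 0.999, 0.001, 0.0]
ft_force: [-1.6, 0.8, 5.5]
gripper_width: 16.8
```

Emit:
drive_tool([
  [0, 0.3, 0, 0],
  [0, 0.2, 0, 0],
  [0, 0.1, 0, 0],
  [0, 0, 0, 0],
])

```text
time: 32.0
tool_pos: [519.5, 117.7, 43.3]
tool_rot: [-0.033, 0.999, -0.005, -0.0]
ft_force: [-2.2, -21.6, 7.0]
gripper_width: 16.8
```

The tray is home against its stop at -21.6 N, having travelled 180 mm.

Emit:
drive_tool([
  [0, -0.5, 0, 0],
  [0, 0, 0, 0],
  [0, 0, 0, 0],
  [0, 0, 0, 0],
  [0, 0, -3, 0],
], jaw=5.0)

```text
time: 32.5
tool_pos: [515.4, 117.5, 68.4]
tool_rot: [-0.033, 0.999, -0.0, -0.005]
ft_force: [0.6, 0.3, -0.1]
gripper_width: 49.8
```

Emit:
drive_tool([
  [0, 0, -4.5, 0],
  [0, 0, -4.5, 0],
  [0, 0, -4.5, 0],
  [0, 0, -3.5, 0],
  [0, 0, 0, 0],
], jaw=0)

```text
time: 33.0
tool_pos: [522.5, 118.1, 250.2]
tool_rot: [-0.033, 0.999, 0.001, 0.006]
ft_force: [1.3, -0.8, 1.1]
gripper_width: 0.3
```

```bash
python3 - <<'E'
from h import *
i,P=look("w7");bron(i,P,23)
ex=np.array([np.cos(.065),np.sin(.065)]);ey=np.array([-ex[1],ex[0]]);o=np.array([511,233.5])
for k in (0,3,2,5): print("well",k,(o+(k//3*2-1)*28.5*ex+(k%3-1)*57*ey).round(1))
E
```

```text
33.0 [522.5 118.1 250.2] [-0.033  0.999  0.001  0.006]
(np.float64(118.7), np.float64(110.8), np.int32(12), np.int32(11), np.int32(106)) [472.8 -40.2  23. ]
(np.float64(505.0), np.float64(111.0), np.int32(11), np.int32(11), np.int32(102)) [448.9 327.8  23. ]
(np.float64(340.5), np.float64(139.4), np.int32(37), np.int32(37), np.int32(926)) [485.8 173.9  23. ]
(np.float64(458.5), np.float64(139.8), np.int32(42), np.int32(37), np.int32(982)) [478.7 288.8  23. ]
(np.float64(280.2), np.float64(176.3), np.int32(20), np.int32(26), np.int32(310)) [526.1 117.7  23. ]
(np.float64(338.4), np.float64(192.9), np.int32(35), np.int32(35), np.int32(828)) [539.3 177.7  23. ]
(np.float64(430.2), np.float64(270.4), np.int32(103), np.int32(156), np.int32(5574)) [618.2 285.6  23. ]
(np.float64(374.0), np.float64(246.6), np.int32(47), np.int32(28), np.int32(178)) [594.9 221.5  23. ]
(np.float64(382.7), np.float64(262.1), np.int32(63), np.int32(50), np.int32(1007)) [611.9 233.2  23. ]
(np.float64(87.1), np.float64(337.4), np.int32(46), np.int32(29), np.int32(686)) [726.1 -89.4  23. ]
well 0 [486.3 174.8]
well 3 [543.1 178.5]
well 2 [478.9 288.5]
well 5 [535.7 292.2]
```

View pics/w7.png

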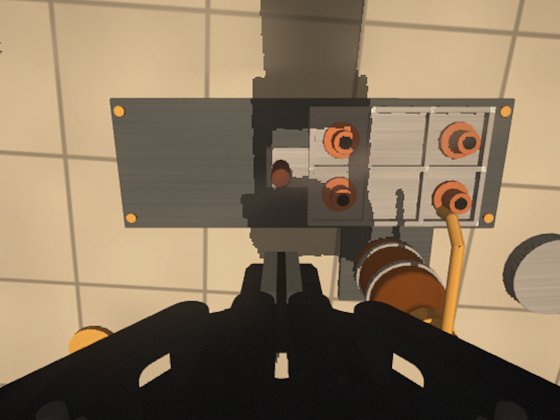

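The tray is home. Bushes stand at (341,140), (459,140), (338,193) and (452,198), under the spout. Now to the cap.

Emit:
drive_tool([
  [-2.74, 2.9, 0, 0],
  [-2.74, 2.9, 0, 0],
  [-2.74, 2.9, 0, 0],
  [-2.74, 2.9, 0, 0],
  [0, 0, 0, 0],
])

```text
time: 33.55
tool_pos: [621.6, 243.2, 238.4]
tool_rot: [-0.034, 0.999, 0.0, -0.003]
ft_force: [-0.0, -1.1, 0.3]
gripper_width: 0.4
```

Emit:
drive_tool([
  [0, 0, 2.5, 0],
  [0, 0, 2.0, 0],
  [0, 0, 0, 0],
  [0, 0, 0, 0],
])

```text
time: 33.95
tool_pos: [620.2, 239.8, 196.4]
tool_rot: [-0.032, 0.999, -0.0, -0.001]
ft_force: [0.6, 0.4, 1.0]
gripper_width: -0.1
```

```bash
python3 - <<'E'
from h import *
print(read_state()["tool_pos"])
s=camera("scene");P=camera_params("scene");print("cap",proj(P,[622.8,240.8,176]),"tip",proj(P,read_state()["tool_pos"]))
cv2.imwrite("pics/s2.png",cv2.resize(s[130:280,280:480],None,fx=3,fy=3,interpolation=2))
E
```

```text
[620.23959131 239.78335236 196.3630434 ]
cap [359.43287896 194.3722232 ] tip [359.55762041 186.71180834]
```

View pics/s2.png

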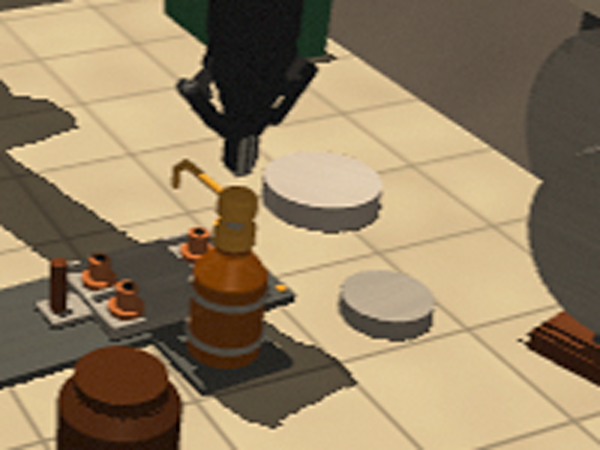

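The closed tip at (240,172) sits right over the cap, whose top is at (237,193), as predicted. Pressing.

Emit:
drive_tool([
  [-0.2, 0, 1.0, 0],
  [0, 0, 0.8, 0],
  [0, 0, 0.6, 0],
  [0, 0, 0.5, 0],
  [0, 0, 0, 0],
])

```text
time: 34.5
tool_pos: [623.4, 240.2, 169.1]
tool_rot: [-0.032, 0.999, -0.0, 0.0]
ft_force: [-2.0, -0.5, 4.8]
gripper_width: -0.5
```

Emit:
drive_tool([
  [0, 0, 0.4, 0],
  [0, 0, 0.4, 0],
  [0, 0, 0, 0],
  [0, 0, 0, 0],
  [0, 0, 0, 0],
])

```text
time: 35.0
tool_pos: [623.7, 240.3, 165.9]
tool_rot: [-0.032, 0.999, -0.0, 0.001]
ft_force: [-9.0, -3.8, 18.1]
gripper_width: -0.1
```

Right down (18 N, tip at 165.9). Lift off and return to the handle.

Emit:
drive_tool([
  [0, 0, -1, 0],
  [0, 0, -3, 0],
  [0, 0, -4.5, 0],
  [0, 0, 0, 0],
  [0, 0, 0, 0],
])

```text
time: 35.5
tool_pos: [624.1, 240.5, 247.8]
tool_rot: [-0.032, 0.999, 0.0, 0.002]
ft_force: [0.2, -0.3, -1.6]
gripper_width: 0.5
```

Emit:
drive_tool([
  [2.7, -2.9, 0, 0],
  [2.7, -2.9, 0, 0],
  [2.7, -2.9, 0, 0],
  [2.7, -2.9, 0, 0],
  [0, 0, 0, 0],
])

```text
time: 36.0
tool_pos: [519.7, 115.0, 242.8]
tool_rot: [-0.031, 1.0, -0.001, -0.003]
ft_force: [0.7, 0.5, -0.3]
gripper_width: -0.1
```

Emit:
drive_tool([
  [0, 0, 4.5, 0],
  [0, 0, 4.5, 0],
  [0, 0, 4.5, 0],
  [0, 0, 0, 0],
  [0, 0, 0, 0],
], jaw=7)

```text
time: 36.5
tool_pos: [522.2, 117.7, 109.7]
tool_rot: [-0.032, 0.999, -0.0, -0.002]
ft_force: [1.1, -0.2, 0.9]
gripper_width: 69.9
```

Emit:
drive_tool([
  [0.3, 0, 3, 0],
  [0, 0, 3, 0],
  [0, 0, 0.5, 0],
  [0, 0, 0, 0],
  [0, 0, 0, 0],
])

```text
time: 37.0
tool_pos: [522.2, 117.6, 48.7]
tool_rot: [-0.032, 0.999, 0.0, 0.002]
ft_force: [0.8, -1.2, 1.4]
gripper_width: 70.0
```

Emit:
drive_tool([
  [0, 0, 0, 0],
  [0, 0, 0, 0],
  [0, 0, 0, 0],
  [0, 0, 0, 0],
  [0, 0, 0, 0],
], jaw=0.8)

```text
time: 37.5
tool_pos: [520.4, 117.4, 46.6]
tool_rot: [-0.032, 0.999, 0.0, 0.0]
ft_force: [-2.3, 0.0, 4.8]
gripper_width: 16.4
```

Emit:
drive_tool([
  [0, -0.3, 0, 0],
  [0, -0.8, 0, 0],
  [0, -1.4, 0, 0],
  [0, -1.8, 0, 0],
  [0, -2, 0, 0],
])

```text
time: 38.0
tool_pos: [524.4, 54.9, 46.5]
tool_rot: [-0.033, 0.999, 0.001, 0.0]
ft_force: [-0.8, 4.5, 5.6]
gripper_width: 16.7
```

Emit:
drive_tool([
  [0, -2, 0, 0],
  [0, -2, 0, 0],
  [0, -2, 0, 0],
  [0, -1.8, 0, 0],
  [0, -1.4, 0, 0],
])

```text
time: 38.5
tool_pos: [530.5, -37.9, 46.6]
tool_rot: [-0.032, 0.999, 0.001, 0.0]
ft_force: [-0.4, 3.3, 6.0]
gripper_width: 16.6
```

Emit:
drive_tool([
  [0, -1, 0, 0],
  [0, -0.7, 0, 0],
  [0, -0.5, 0, 0],
  [0, -0.3, 0, 0],
  [0, 0, 0, 0],
])

```text
time: 39.0
tool_pos: [532.1, -62.0, 46.6]
tool_rot: [-0.032, 0.999, 0.001, 0.0]
ft_force: [-1.7, 4.1, 5.9]
gripper_width: 16.8
```

Emit:
drive_tool([
  [0, -0.3, 0, 0],
  [0, -0.2, 0, 0],
  [0, 0, 0, 0],
])

```text
time: 39.3
tool_pos: [532.0, -62.1, 46.5]
tool_rot: [-0.032, 0.999, 0.006, -0.0]
ft_force: [-1.3, 20.7, 9.9]
gripper_width: 16.4
```

Emit:
drive_tool([
  [0, 0.5, 0, 0],
  [0, 0, 0, 0],
  [0, 0, 0, 0],
  [0, 0, 0, 0],
  [0, 0, -3, 0],
], jaw=5.0)

```text
time: 39.8
tool_pos: [527.9, -61.9, 71.4]
tool_rot: [-0.032, 0.999, 0.001, -0.005]
ft_force: [-0.0, 0.2, -1.0]
gripper_width: 49.9
```

Emit:
drive_tool([
  [0, 0, -4.5, 0],
  [0, 0, -4.5, 0],
  [0, 0, -4.5, 0],
  [0, 4.5, 0, 0],
  [0, 0, 0, 0],
])

```text
time: 40.3
tool_pos: [529.5, -15.2, 213.2]
tool_rot: [-0.034, 0.999, 0.0, 0.002]
ft_force: [-0.2, -1.2, -0.8]
gripper_width: 50.0
```

Emit:
drive_tool([
  [0, 0, 0, 0],
  [0, 0, 0, 0],
  [0, 0, 0, 0],
])

```text
time: 40.6
tool_pos: [528.3, -18.2, 209.8]
tool_rot: [-0.032, 0.999, 0.0, -0.001]
ft_force: [0.2, 1.1, -0.4]
gripper_width: 49.9
```

```bash
python3 - <<'E'
from h import *
i,P=look("w8");bron(i,P,23)
s=camera("scene");Q=camera_params("scene");h=s[130:310,60:460]
cv2.imwrite("pics/f.png",cv2.resize(np.vstack([cv2.resize(h,(560,252)),i[80:340]]),None,fx=1.15,fy=1.15))
t=camera("top");Q=camera_params("top")
for b in blobs(t,(3,110,60),(25,255,255),40):
    if 190<b[0]<440 and 150<b[1]<275: print("top",b,ray(Q,b[0],b[1],10).round())
E
```

```text
40.6 [528.3 -18.2 209.8] [-0.032  0.999  0.    -0.001]
(np.float64(87.8), np.float64(41.6), np.int32(69), np.int32(68), np.int32(3339)) [ 420.6 -182.6   23. ]
(np.float64(254.8), np.float64(118.8), np.int32(13), np.int32(13), np.int32(120)) [473.  -44.2  23. ]
(np.float64(298.5), np.float64(150.3), np.int32(40), np.int32(42), np.int32(1129)) [497.4  -4.8  23. ]
(np.float64(427.9), np.float64(150.4), np.int32(44), np.int32(41), np.int32(1241)) [490.3 108.2  23. ]
(np.float64(224.0), np.float64(194.0), np.int32(21), np.int32(21), np.int32(357)) [540.8 -69.   23. ]
(np.float64(298.0), np.float64(209.1), np.int32(39), np.int32(38), np.int32(979)) [550.6  -1.3  23. ]
(np.float64(421.8), np.float64(214.0), np.int32(42), np.int32(38), np.int32(1120)) [548.1 112.3  23. ]
(np.float64(213.5), np.float64(364.9), np.int32(24), np.int32(26), np.int32(341)) [721.8 -75.5  23. ]
top (np.float64(278.9), np.float64(166.5), np.int32(21), np.int32(20), np.int32(334)) [759.  76.  10.]
top (np.float64(324.3), np.float64(167.7), np.int32(17), np.int32(18), np.int32(216)) [756. -91.  10.]
top (np.float64(231.3), np.float64(203.4), np.int32(20), np.int32(39), np.int32(341)) [622. 249.  10.]
top (np.float64(313.8), np.float64(218.3), np.int32(32), np.int32(29), np.int32(693)) [568. -52.  10.]
top (np.float64(268.1), np.float64(223.3), np.int32(10), np.int32(10), np.int32(68)) [549. 114.  10.]
top (np.float64(269.0), np.float64(239.3), np.int32(11), np.int32(10), np.int32(70)) [491. 111.  10.]
top (np.float64(351.4), np.float64(259.5), np.int32(14), np.int32(14), np.int32(153)) [ 419. -188.   10.]
```

View pics/f.png

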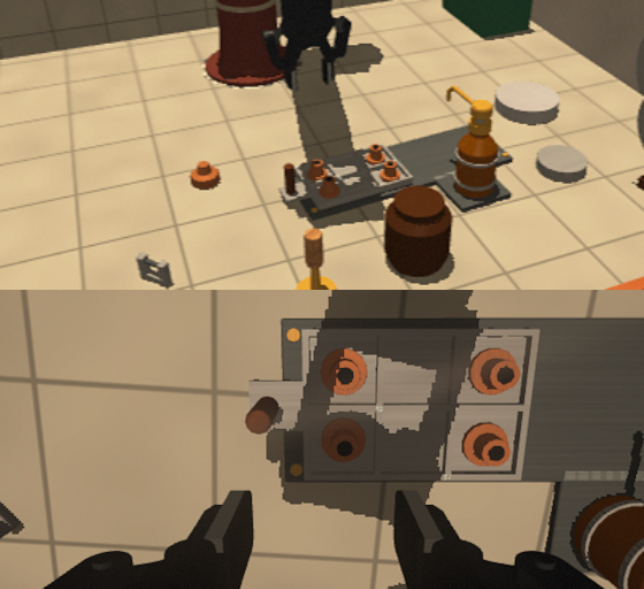

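The tray is out and all four bushes stand in their wells, at (345,372), (345,440), (495,372) and (487,445). The cap is up, no bush is left on the shelf, and the bystanders are in place.

```bash
python3 -c "
from plant import *
print(sign_off())"
```

```text
the job is handed in; nothing more can be done
None
```

The job is done and handed in at about 41 s of the 210 s allowed. No verdict was reported.

**What I did:** I drew the tray out to its stop and stood the four bushes present in wells 0, 2, 3 and 5. I pushed the tray home until it met the stop, with a 22 N reaction. I pressed the cap down with the fingers shut, let it spring back, and drew the tray out again to its stop.

**Last checks:**
- **Tray:** it met its outer stop with a 21 N reaction, and the handle was where it had been at the first full draw-out.
- **Bushes:** the wrist camera put all four within about 4 mm of their well centres, standing upright. The top view agreed for the two it could see; the gripper hid the other two.
- **Cap:** the press reached 18 N, with the tip about 10 mm below the cap's nominal top height. It looks up in the final picture, but I did not measure its height after release.
- **Other things:** the knob, spindle and jar measured where they started. The clamp and the two cans I checked only by eye, and they looked unmoved.

No check failed. I saw no bush knocked aside and no slip of the grip.

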